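# Seat the rack tile of a warehouse layout model on its two pins

## Task

On the warehouse layout model, the grey tile with the red and blue pallet rack is lying crooked on top of its two brass locating pins. With the fingertips, nudge it back against the white rear wall and sideways along the wall until both of its holes drop over the pins and it lies flat on the board. Never pick the tile up, leave the toy truck, the forklift, the mug and the tape where they are, and finish with the hand clear.

Things in the scene. Friction and masses are not known exactly. Their poses are not given: they have to be found in the camera images.
- board: fixed plywood baseboard, 240 mm (x) by 400 mm (y), 12 mm thick; origin at the centre of its underside, on the desk, z up. Its top (the deck) is at z = 12 mm. A white rear wall, 24 mm high above the deck, runs its whole length along the far (+x) side, inner face at board x = +100 mm. Two brass pins stand on the deck at board x = +59, y = +30 and -30 mm. Yellow and green patches are only paint
- pin_left (a point): centre of the top of the brass pin at board y = +30 mm. The pin is 10 mm in diameter and 6 mm high above the deck; its upper 3 mm taper to 6 mm diameter
- pin_right (a point): centre of the top of the other, identical brass pin, at board y = -30 mm
- tile: loose grey plate, 110 mm (x) by 180 mm (y), 10 mm thick, about 0.25 kg; origin at the centre of its underside, z up. Fixed on it is a model rack, 30 mm (x) by 150 mm (y), centred at tile x = -25 mm, its top 54 mm above the underside. Two 14 mm through holes at tile x = +15, y = +30 and -30 mm. Seated, its origin is at board x = +44, y = 0, z = +12 mm, axes parallel to the board's
- hole_left (a point): centre, at the underside, of the tile's hole at tile y = +30 mm; goes over pin_left. At the start the tile rests tilted about 5 degrees, underside on both pins and near (-x) edge on the deck, 5 to 35 mm short of the wall, turned up to 0.1 rad, and 15 to 48 mm too far left or right along the wall
- hole_right (a point): centre, at the underside, of the tile's hole at tile y = -30 mm; goes over pin_right. With the tile's far (+x) edge flush against the wall, the holes are 1 mm beyond the pins' line, within their play of 2 mm all round: in the right place along the wall, the tile drops by itself
- truck: loose red and white toy truck, 75 mm long (x), 29 mm wide, 35 mm high, on the deck at the board's near right corner; origin at the centre of its underside
- forklift: loose orange toy forklift, 40 mm long (x), 22 mm wide, 38 mm high, on the deck at the board's near left corner; origin at the centre of its underside
- mug: loose white mug, 80 mm in diameter, 85 mm high, on the desk to the left of the board; origin at the centre of its underside
- tape: loose green roll of tape lying flat, 70 mm in diameter, 20 mm high, on the desk to the right of the board; origin at the centre of its underside
Mind the look-alikes: they are no part of the job. Of the things that look like the tile, the smallest one is meant.

How it is judged:
At the end, for the whole second after the job is handed in: Both holes are over their own pins (centres within 4 mm), the tile lies flat on the deck (underside no more than 1.5 mm above it, tilt below 0.02 rad) and at rest, and the truck, forklift, mug and tape stand within 15 mm of where they were (horizontal distance between hole_left and pin_left below 0.004 m and horizontal distance between hole_right and pin_right below 0.004 m and z of tile in the frame of board below 0.0135 m and angle between tile's own z axis and vertical below 0.02 rad and linear speed of tile below 0.01 m/s and distance of each of truck, forklift, mug, tape from where it was at the start of the episode below 0.015 m); the robot touches nothing.
It fails at once if the tile is lifted: its middle rises more than 11 mm above the deck, or it is tipped by more than 0.3 rad (z of tile in the frame of board above 0.023 m or angle between tile's own z axis and vertical above 0.3 rad).
It fails at once if the truck, forklift, mug or tape is moved by more than 15 mm (distance of any of truck, forklift, mug, tape from where it was at the start of the episode above 0.015 m).
It also fails if it takes over 61 s, if anything falls off the work surface, if the arm or the gripper's body presses on something with over 40 N, if the wrist force passes 120 N, or if a joint passes its speed limit or range.

## Robot

A 6-joint arm with a two-finger parallel gripper is mounted at the origin on the work surface. World frame = base frame: x ahead of the robot, y to its left, z up, the work surface at z = 0. Lengths are in m, angles in rad, forces in N, time in s.
With the tool pointing down it reaches from about 0.2 to 0.875 m from the base axis. Payload 3.4 kg.
Tool frame: the origin (TCP) lies between the finger pads; the fingertips stand 14 mm ahead of it and the grasp point (between the pads) lies 5 mm behind it; x points along the fingers, z is the direction in which the jaws open and shut, and the axes are right-handed (so a half turn about x gives the same grasp; the last joint's range is limited). The gripper opens to 94 mm and grips with 3 to 60 N. Pads are 16 mm wide; open, the fingers measure 119 mm over their backs; the gripper's body (75 mm by 177 mm) begins 78 mm behind the grasp point.
Start: joints at [-1.429, 0.276, 1.505, -0, 1.361, -0.121], TCP at [0.149, -0.555, 0.219] pointing down, gripper open.
Joint ranges: [-2.89, 2.89], [-0.75, 2.08], [0.22, 2.7], [-1.18, 4.32], [0.11, 2.71], [-2.7, 2.7]. Speed limits (rad/s): [2.57, 2.57, 3.14, 3.14, 3.14, 3.14].

## Interface

Orientations are given as a rotation vector (axis times angle).
In Python, from station import arm, optics, workorder gives the robot as it stands.
- The arm moves only by the shell command python3 -m jog 'ROWS' [OPENING]. ROWS is text: rows parted by semicolons, each of 4 numbers parted by spaces: the shift along the tool's x, y, z in cm, then the turn about the tool's x in degrees. In form: x y z spin; .... A call has 1 to 12 rows; each row is the pose to reach, as a shift and turn from the pose commanded when the call began, along the tool's axes at that moment; what a row does not reach only later rows make up. A row lasts 1/12 s, in which the tool goes at most 41.7 mm and 7.16 degrees, less where a joint would pass 70% of its speed; a pose out of reach is approached as far as the arm can. A call with a gripper value outside its range is refused whole. OPENING is the opening in per cent of the stroke, from 0 (shut) to 100 (fully open), set as the call begins (- or left out, the last holds). The fingers move at their own pace and stop on an object; the grip force is fixed at half the most. Time passes only in rows, so rows that repeat a pose let the fingers close. It gives the time, the measured TCP pose, the force and the opening at its end, in the units of the state.
- arm.get_state(): the state, without advancing time (a new reading comes with each control period).
- optics.snapshot(name): name is "side" or "top"; returns a dict with "image" (400x640x3 uint8, blue, green, red), "depth" (400x640 float32, m along the optical axis (not along the pixel's ray), 0 where there is no reading), "camera_matrix" (3x3 intrinsics, pixels), "view" (4x4, takes a point from world to camera coordinates). Camera axes: x right, y down, z forward; pixel columns grow to the right and rows downward; lengths in m; the calibration is good to about 2 mm. A picture is of the moment at which its call begins.
- workorder.finish_job(): hands the job in, once; it reports no verdict.
The state is a dict: "time_s": time; "joints": joint angles; "qd": joint speeds; "effort": joint torques, N m; "position": TCP position; "eef_rot": TCP orientation; "wrist_force": force on the tool from outside, world axes, zero at the start; "ft_torque": the same for the moment, N m; "width": finger opening in m.
Only numpy, scipy, OpenCV 4.12 (cv2) and the standard library are available. Lean on these libraries where they do the work, as an engineer would, in place of code of your own. Each camera call takes 0.05 s, during which the arm holds its last target.

## Working session

There is one attempt and no reset: what is moved stays moved. The work goes in short steps, Python scripts to look and compute and a shell command to move; the robot and the scene stay as the last step left them, time stands still between calls to the robot, and variables do not carry over. Pictures are saved under pics/ and viewed, and the job is handed in when it is done.

```bash
mkdir -p pics; ls
python3 - <<'E'
from station import arm, optics
import cv2,numpy as np
s=arm.get_state();print({k:np.round(v,3).tolist() for k,v in s.items()})
for n in("top","side"):
    d=optics.snapshot(n);cv2.imwrite(f"pics/{n}0.png",d["image"]);np.savez(f"{n}0.npz",**d);print(n,d["camera_matrix"].tolist(),np.round(d["view"],4).tolist())
E
```

```text
pics
{'time_s': 0.0, 'joints': [-1.429, 0.277, 1.506, -0.0, 1.361, -0.121], 'qd': [0.001, 0.001, 0.001, 0.001, 0.001, -0.0], 'effort': [0.001, -40.458, -23.723, 0.07, 0.034, -0.0], 'position': [0.149, -0.555, 0.219], 'eef_rot': [1.015, 1.323, -1.013], 'wrist_force': [0.747, -0.632, 0.343], 'ft_torque': [0.006, -0.005, 0.01], 'width': 0.094}
top [[472.86000060560764, 0.0, 316.223352540465], [0.0, 472.86000060560764, 193.3131144370694], [0.0, 0.0, 1.0]] [[0.0509, -0.9987, -0.0002, -0.0021], [-0.9779, -0.0498, -0.2032, 0.4444], [0.2029, 0.0105, -0.9791, 1.5207], [0.0, 0.0, 0.0, 1.0]]
side [[443.6804869055758, 0.0, 328.097354819813], [0.0, 443.6804869055758, 202.17469652227146], [0.0, 0.0, 1.0]] [[0.9855, -0.1689, 0.0163, -0.4236], [-0.0693, -0.488, -0.8701, 0.0782], [0.1549, 0.8563, -0.4926, 1.1213], [0.0, 0.0, 0.0, 1.0]]
```

View pics/top0.png

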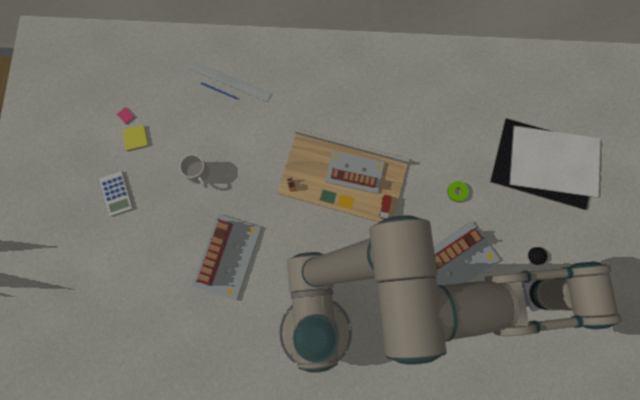

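View pics/side0.png

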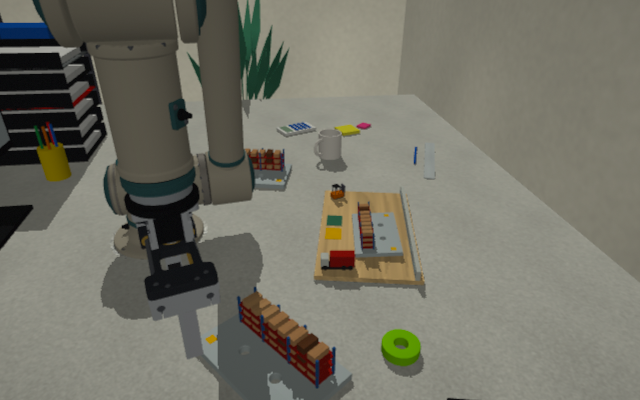

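The tile on the board (top view at about 355,172) is the smallest of the three, so it is the one meant. I'll enlarge it.

Run:
```python
import cv2,numpy as np
for n,(x,y,w,h) in {"top":(270,122,160,110),"side":(305,175,130,115)}.items():
    d=np.load(f"{n}0.npz");im=d["image"][y:y+h,x:x+w];s=5
    im=cv2.resize(im,None,fx=s,fy=s,interpolation=cv2.INTER_CUBIC)
    for u in range(0,w,10): cv2.putText(im,str(x+u),(u*s,8),0,.3,(0,0,0));cv2.line(im,(u*s,10),(u*s,16),(0,0,0))
    for v in range(0,h,10): cv2.putText(im,str(y+v),(0,v*s+4),0,.3,(0,0,0))
    cv2.imwrite(f"pics/{n}0z.png",im)
```

```text
(no output)
```

View pics/top0z.png

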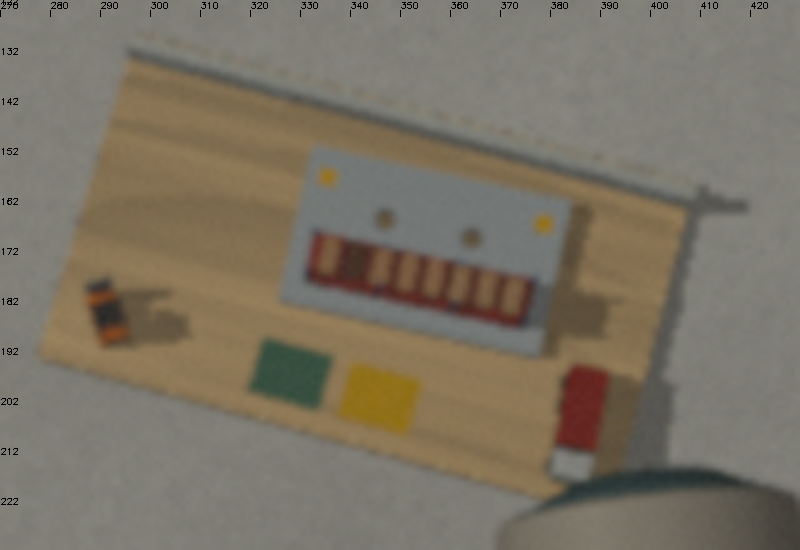

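View pics/side0z.png

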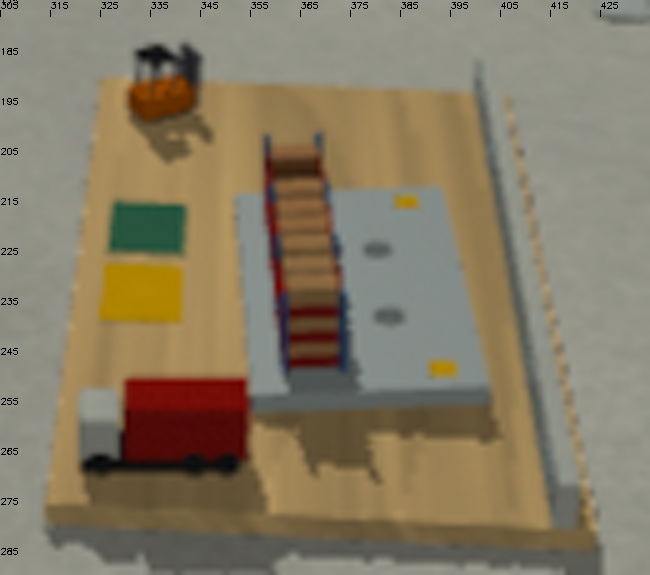

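The top crop shows the tile's top corners near zoom pixels (315,147), (571,203), (543,355) and (281,302), with holes at (385,218) and (472,238). The side crop shows the same points. Now I'll fit the board and tile poses.

```bash
cat > h.py <<'E'
import numpy as np,cv2
from scipy.optimize import least_squares
from scipy.spatial.transform import Rotation as R
cal={n:(np.load(f"{n}0.npz")["camera_matrix"],np.load(f"{n}0.npz")["view"]) for n in("top","side")}
OFF={"top":(270,122),"side":(305,175)}
def proj(n,P):
    K,V=cal[n];c=np.asarray(P)@V[:3,:3].T+V[:3,3];p=c@K.T;return p[:,:2]/p[:,2:]
def B2W(b,P):
    return R.from_euler('z',b[2]).apply(np.atleast_2d(P))+[b[0],b[1],0]
def T2B(t,P): # x,y,z,yaw,pitch in board
    return R.from_euler('ZY',[t[3],t[4]]).apply(np.atleast_2d(P))+[t[0],t[1],t[2]]
def W2B(b,P): return R.from_euler('z',-b[2]).apply(np.atleast_2d(P)-[b[0],b[1],0])
TP={"fl":(.055,.09,.01),"fr":(.055,-.09,.01),"nr":(-.055,-.09,.01),"nl":(-.055,.09,.01),"hl":(.015,.03,.01),"hr":(.015,-.03,.01)}
BP={"nl":(-.12,.2,.012),"nr":(-.12,-.2,.012),"wl":(.1,.2,.012),"wr":(.1,-.2,.012),"wtl":(.1,.2,.036),"wtr":(.1,-.2,.036)}
E
cat > fit.py <<'E'
from h import *
import json
bp={"top":{"nl":(40,358),"wl":(128,62),"wr":(688,210)},"side":{"nr":(48,507),"wr":(552,530),"nl":(100,78),"wl":(475,95)}}
tp={"top":{"fl":(315,147),"fr":(571,203),"nr":(543,352),"nl":(281,300),"hl":(385,218),"hr":(472,238)},
"side":{"nl":(236,195),"fl":(440,187),"fr":(490,388),"nr":(250,400),"hl":(377,250),"hr":(389,317)}}
def px(n,p):return np.array(p)/5+OFF[n]
def rb(b,cams=("top","side"),v=0):
    o=[]
    for n in cams:
        for k,p in bp[n].items():
            e=(proj(n,B2W(b,BP[k]))[0]-px(n,p)); o.append(e)
            if v:print(n,k,e.round(2))
    return np.ravel(o)
def rt(t,b,cams=("top","side"),v=0):
    o=[]
    t=np.array([t[0],t[1],.012+.055*np.sin(abs(t[3])),t[2],t[3]])
    for n in cams:
        for k,p in tp[n].items():
            e=(proj(n,B2W(b,T2B(t,TP[k])))[0]-px(n,p)); o.append(e)
            if v:print(n,k,e.round(2))
    return np.ravel(o)
for cams in(("top",),("side",),("top","side")):
    b=least_squares(rb,[.5,-.05,-.2],args=(cams,)).x
    t=least_squares(rt,[.03,0,0,-.08],args=(b,cams)).x
    print(cams,"board",b.round(4),"tile",t.round(4))
rb(b,v=1);rt(t,b,v=1)
np.save("b.npy",b)
E
python3 fit.py
```

```text
('top',) board [ 0.5157 -0.0705 -0.2202] tile [ 0.0205 -0.0334  0.0583  0.0573]
('side',) board [ 0.5185 -0.0741 -0.2242] tile [ 0.0193 -0.0346  0.0492 -0.0742]
('top', 'side') board [ 0.5178 -0.0724 -0.2207] tile [ 0.0198 -0.0324  0.0545 -0.0417]
top nl [ 0.32 -0.33]
top wl [ 0.69 -0.83]
top wr [ 0.77 -0.61]
side nr [-0.7  -0.25]
side wr [ 0.32 -0.23]
side nl [-0.46 -0.53]
side wl [-0.73 -1.07]
top fl [-0.1  -0.53]
top fr [ 0.47 -0.78]
top nr [-0.22  0.59]
top nl [-0.12 -0.23]
top hl [0.7 0.1]
top hr [ 0.62 -0.22]
side nl [-0.84 -0.46]
side fl [-0.15  0.16]
side fr [0.07 0.14]
side nr [ 0.21 -1.16]
side hl [-0.26  0.08]
side hr [-0.03  0.03]
```

```bash
cat >> h.py <<'E'
def go(pb,zaxis,off=0):
    """pb: TCP target in board coords (z above desk); zaxis: jaw axis 'y' or 'x' in board; prints deltas in tool axes from the measured pose"""
    from station import arm
    s=arm.get_state();b=np.load("b.npy");A=R.from_rotvec(s["eef_rot"]).as_matrix()
    pw=B2W(b,pb)[0];d=A.T@(pw-s["position"])*100
    zd=R.from_euler('z',b[2]).apply([0,1,0] if zaxis=='y' else [1,0,0])
    l=A.T@zd; ang=np.degrees(np.arctan2(-l[1],l[2])) # rotate z about x: z'=(0,-sin,cos)
    ang=(ang+90)%180-90
    print("t",s["time_s"],"TCPboard",(W2B(b,s["position"])[0]*1000).round(1),"delta cm",d.round(2),"spin",round(ang,1),"q6",round(s["joints"][5],2),"F",np.round(R.from_euler('z',-b[2]).apply(s["wrist_force"]),1),"w",s["width"])
    print(A.round(3).tolist())
E
python3 - <<'E'
from h import *
b=np.load("b.npy")
go((-.07,-.033,.15),'y')
d=np.load("top0.npz")
K,V=cal["top"]
for n,z,pts in(("truck",.047,[(565,365),(608,370),(552,475),(590,480)]),("fork",.05,[(85,285),(110,280),(105,345),(130,340)])):
    for p in pts:
        u=np.array([p[0]/5+270,p[1]/5+122,1]);r=V[:3,:3].T@np.linalg.inv(K)@u;C=-V[:3,:3].T@V[:3,3]
        print(n,(W2B(b,C+r*(z-C[2])/r[2])[0]*1000).round(0))
E
```

```text
t 0.1 TCPboard [-254.  -551.4  218.7] delta cm [  6.94  40.38 -37.33] spin 27.7 q6 -0.12 F [0.4 1.  1.2] w 0.0939375388862143
[[-0.0, 0.966, 0.26], [0.002, 0.26, -0.966], [-1.0, 0.0, -0.002]]
truck [ -39. -140.   47.]
truck [ -35. -168.   47.]
truck [-113. -149.   47.]
truck [-109. -174.   47.]
fork [-73. 181.  50.]
fork [-65. 166.  50.]
fork [-108.  157.   50.]
fork [-100.  142.   50.]
```

```bash
python3 -m jog '0 2.8 -2.6 4;0 5.6 -5.2 8;0 8.4 -7.8 12;0 11.2 -10.4 16;0 14 -13 20;0 16.8 -15.6 24;0 19.6 -18.2 27.7;0 22.4 -20.8 27.7;0 25.2 -23.4 27.7;0 28 -26 27.7;0 30.8 -28.6 27.7;0 33.6 -31.2 27.7' 100; python3 -c "
from h import *
go((-.07,-.033,.08),'y')"
```

```text
time_s: 1.1
position: [0.3931, -0.1648, 0.2193]
eef_rot: [1.37, 1.097, -1.37]
wrist_force: [1.3, -0.0, -1.1]
width: 0.0938
t 1.1 TCPboard [-101.5 -117.5  219.3] delta cm [13.93  3.15 -8.45] spin -0.0 q6 1.23 F [ 1.2  0.2 -1.1] w 0.09381392702104571
[[-0.0, 0.976, -0.219], [-0.0, -0.219, -0.976], [-1.0, -0.0, 0.0]]
```

```bash
python3 -m jog '0 1 -2.8 0;0 2 -5.6 0;0 3.15 -8.45 0;2 3.15 -8.45 0;5 3.15 -8.45 0;8 3.15 -8.45 0;11 3.15 -8.45 0;13.9 3.15 -8.45 0;13.9 3.15 -8.45 0;13.9 3.15 -8.45 0' 100; python3 -c "
from h import *
from station import optics
go((-.07,-.033,.03),'y')
for n,(x,y,w,h) in {'top':(270,122,160,110),'side':(285,145,150,145)}.items():
    im=optics.snapshot(n)['image'][y:y+h,x:x+w];cv2.imwrite(f'pics/{n}1z.png',cv2.resize(im,None,fx=4,fy=4,interpolation=cv2.INTER_CUBIC))
"
```

```text
time_s: 1.93
position: [0.4408, -0.0907, 0.0795]
eef_rot: [1.369, 1.1, -1.372]
wrist_force: [0.4, -0.9, 0.2]
width: 0.094
t 1.9333 TCPboard [-71.1 -34.8  79.5] delta cm [ 4.95  0.13 -0.17] spin 0.0 q6 1.43 F [ 0.5 -0.8  0.2] w 0.09402391616473162
[[-0.004, 0.976, -0.219], [0.001, -0.219, -0.976], [-1.0, -0.004, -0.0]]
```

View pics/side1z.png

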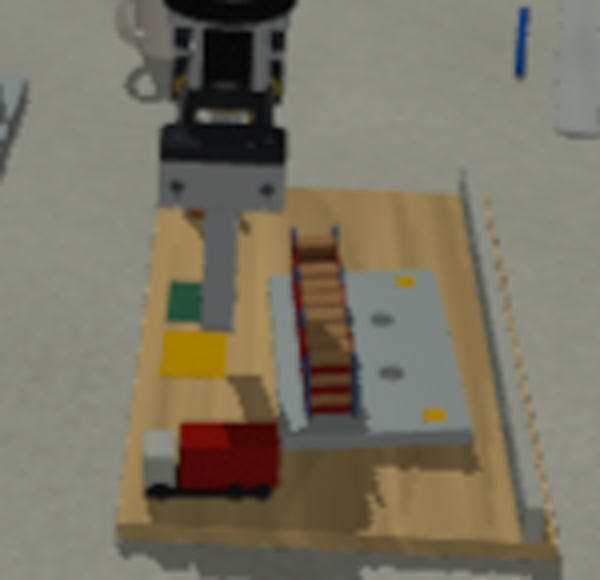

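View pics/top1z.png

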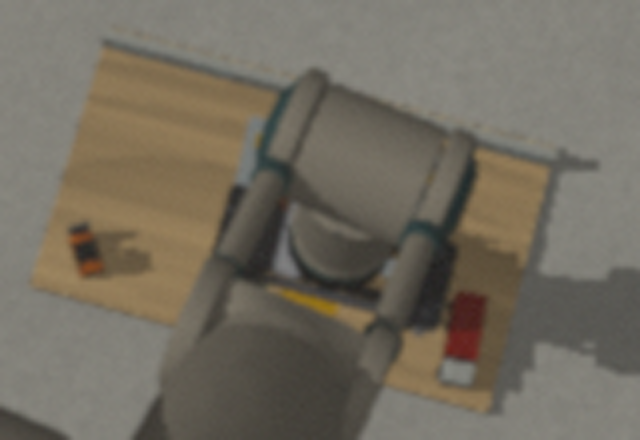

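In the side view the finger (about 220,325) is on the near side of the tile with a clear gap, and nothing else is in the way. I'll lower it and push toward the wall.

```bash
python3 -m jog '2 0 0 0;4 0.1 -0.2 0;4.9 0.1 -0.2 0;4.9 0.1 -0.2 0;4.9 0.6 -0.2 0;4.9 1.1 -0.2 0;4.9 1.6 -0.2 0;4.9 2.1 -0.2 0;4.9 2.6 -0.2 0;4.9 3.0 -0.2 0;4.9 3.4 -0.2 0;4.9 3.4 -0.2 0' 100; python3 -c "
from h import *
from station import optics
go((-.018,-.033,.03),'y')
for n,(x,y,w,h) in {'side':(305,165,130,125)}.items():
    im=optics.snapshot(n)['image'][y:y+h,x:x+w];cv2.imwrite(f'pics/{n}2z.png',cv2.resize(im,None,fx=4,fy=4,interpolation=cv2.INTER_CUBIC))
"
```

```text
time_s: 3.03
position: [0.4764, -0.0969, 0.0314]
eef_rot: [1.37, 1.096, -1.37]
wrist_force: [-0.6, 0.3, 1.0]
width: 0.0936
t 3.0333 TCPboard [-35.1 -33.   31.4] delta cm [0.14 1.71 0.  ] spin 0.0 q6 1.45 F [-0.6  0.2  1. ] w 0.09364976932364331
[[0.0, 0.976, -0.219], [-0.0, -0.219, -0.976], [-1.0, 0.0, 0.0]]
```

View pics/side2z.png

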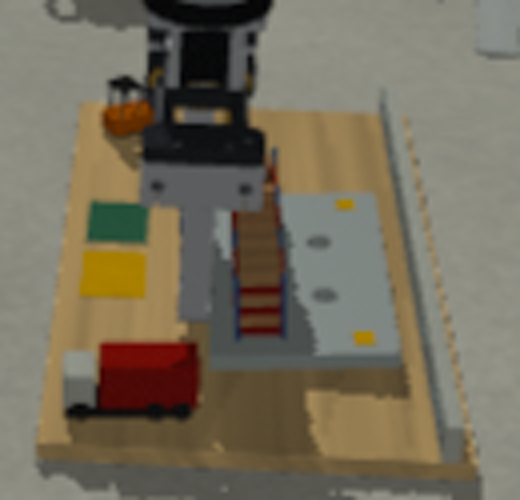

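The tile has come forward, with a gap to the wall still showing at about (400,340), and contact forces are small. I'll keep pushing in finer steps.

```bash
python3 -m jog '0.1 0.3 0 0;0.1 0.6 0 0;0.1 0.9 0 0;0.1 1.1 0 0;0.1 1.3 0 0;0.1 1.4 0 0;0.1 1.4 0 0' ; python3 -c "
from h import *
go((-.018,-.033,.03),'y')"; python3 -m jog '0 0.1 0 0;0 0.2 0 0;0 0.3 0 0;0 0.3 0 0' ; python3 -c "
from h import *
from station import optics
go((-.018,-.033,.03),'y')
for n,(x,y,w,h) in {'side':(305,165,130,125)}.items():
    im=optics.snapshot(n)['image'][y:y+h,x:x+w];cv2.imwrite(f'pics/{n}3z.png',cv2.resize(im,None,fx=4,fy=4,interpolation=cv2.INTER_CUBIC))
"
```

```text
time_s: 3.67
position: [0.4899, -0.0999, 0.0304]
eef_rot: [1.37, 1.096, -1.369]
wrist_force: [0.3, 0.7, -1.0]
width: 0.094
t 3.6667 TCPboard [-21.2 -33.   30.4] delta cm [0.05 0.32 0.  ] spin -0.0 q6 1.45 F [ 0.1  0.8 -1. ] w 0.0939736649193339
[[0.001, 0.976, -0.219], [-0.0, -0.219, -0.976], [-1.0, 0.001, 0.0]]
time_s: 4.0
position: [0.4917, -0.1002, 0.0304]
eef_rot: [1.369, 1.098, -1.371]
wrist_force: [-2.2, 0.4, 1.4]
width: 0.0938
t 4.0 TCPboard [-19.4 -32.9  30.4] delta cm [0.04 0.14 0.01] spin 0.0 q6 1.45 F [-2.2 -0.   1.4] w 0.09384247625630257
[[-0.001, 0.976, -0.219], [0.0, -0.219, -0.976], [-1.0, -0.001, -0.0]]
```

View pics/side3z.png

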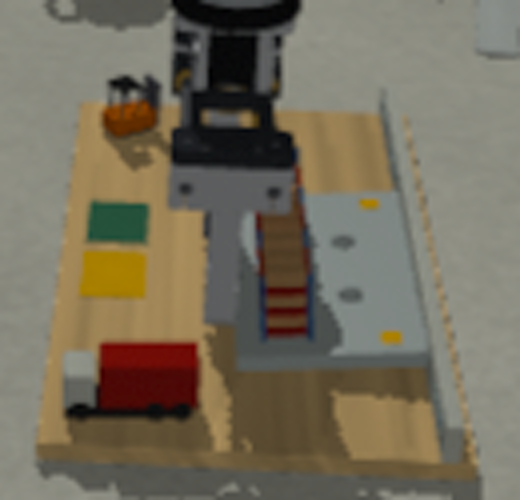

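Almost flush, and force is starting to build. I'll press on in 1 mm steps.

```bash
for i in 1; do python3 -m jog '0 0.1 0 0;0 0.1 0 0;0 0.2 0 0;0 0.2 0 0'; python3 -c "
from h import *
go((-.018,-.033,.03),'y')"; done; python3 -m jog '0 0.1 0 0;0 0.1 0 0;0 0.2 0 0;0 0.2 0 0'; python3 -c "
from h import *
go((-.018,-.033,.03),'y')"
```

```text
time_s: 4.38
position: [0.4919, -0.1002, 0.0303]
eef_rot: [1.368, 1.101, -1.373]
wrist_force: [-6.5, 1.6, 5.1]
width: 0.0938
t 4.3833 TCPboard [-19.2 -32.8  30.3] delta cm [0.03 0.12 0.02] spin 0.0 q6 1.45 F [-6.7  0.2  5.1] w 0.09383223481587687
[[-0.005, 0.976, -0.219], [0.001, -0.219, -0.976], [-1.0, -0.005, -0.0]]
time_s: 4.72
position: [0.492, -0.1002, 0.0301]
eef_rot: [1.367, 1.104, -1.376]
wrist_force: [-9.2, 1.2, 7.9]
width: 0.0937
t 4.7167 TCPboard [-19.1 -32.8  30.1] delta cm [0.01 0.11 0.02] spin 0.0 q6 1.45 F [-9.2 -0.9  7.9] w 0.09368548882330578
[[-0.008, 0.976, -0.219], [0.002, -0.219, -0.976], [-1.0, -0.008, -0.0]]
```

Flush: 9 N against the wall with no further travel. Next I back off, rise and go round to the right face.

```bash
python3 -m jog '0 -1 0 0;0 -2.5 0 0;-3 -3.5 0 0;-6 -3.5 0 0;-9 -3.5 0 -7;-9 -3.5 0 -14;-9 -3.5 0 -21;-9 -3.5 0 -28;-9 -3.5 0 -35;-9 -3.5 0 -42;-9 -3.5 0 -49;-9 -3.5 0 -56' 50; python3 -c "
from h import *
go((.044,-.150,.11),'x')"
```

```text
time_s: 5.72
position: [0.4636, -0.0941, 0.1209]
eef_rot: [0.631, 1.472, -0.631]
wrist_force: [-0.1, 0.1, -0.6]
width: 0.0473
t 5.7167 TCPboard [-48.1 -33.  120.9] delta cm [ 1.14 -4.63 14.15] spin -33.7 q6 0.46 F [-0.2  0.1 -0.6] w 0.047323366605106956
[[0.004, 0.723, 0.691], [-0.001, 0.691, -0.723], [-1.0, 0.002, 0.004]]
```

```bash
python3 -m jog '0 -0.9 2.8 -7;0 -1.8 5.6 -14;0 -2.7 8.4 -21;0 -3.6 11.2 -28;0 -4.6 14.1 -33.7;1.1 -4.6 14.1 -33.7;1.1 -4.6 14.1 -33.7' 50; python3 -c "
from h import *
from station import optics
go((.044,-.150,.03),'x')
for n,(x,y,w,h) in {'top':(270,122,160,110),'side':(305,165,130,125)}.items():
    im=optics.snapshot(n)['image'][y:y+h,x:x+w];cv2.imwrite(f'pics/{n}4z.png',cv2.resize(im,None,fx=4,fy=4,interpolation=cv2.INTER_CUBIC))
"
```

```text
time_s: 6.3
position: [0.5264, -0.2295, 0.1082]
eef_rot: [0.179, 1.562, -0.179]
wrist_force: [-0.4, 0.4, 0.2]
width: 0.0469
t 6.3 TCPboard [  42.7 -151.5  108.2] delta cm [7.82 0.15 0.12] spin -0.4 q6 -0.3 F [-0.5  0.3  0.2] w 0.046887684370467544
[[0.001, 0.226, 0.974], [-0.001, 0.974, -0.226], [-1.0, -0.0, 0.001]]
```

View pics/side4z.png

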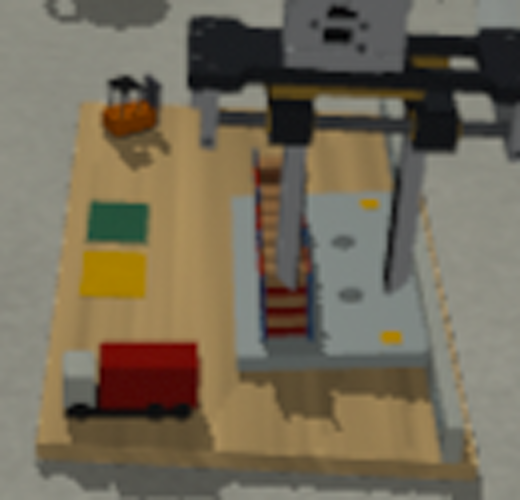

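View pics/top4z.png

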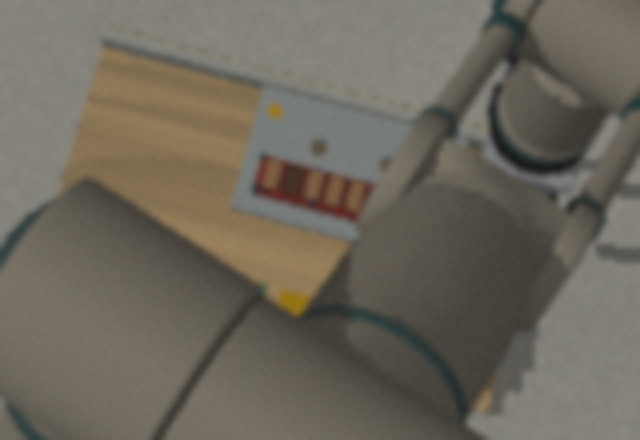

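The tile lies flush along the wall, and the fingers will come down about 20 mm off its right face. Lowering, then pushing along the wall to 5 mm short.

```bash
python3 -m jog '2 0 0.1 0;5 0 0.1 0;7.8 0 0.1 0;7.8 0 0.1 0;7.8 0.6 0.1 0;7.8 1.2 0.1 0;7.8 1.8 0.1 0;7.8 2.3 0.1 0;7.8 2.8 0.1 0;7.8 3.3 0.1 0;7.8 3.3 0.1 0' 50; python3 -c "
from h import *
from station import optics
go((.044,-.098,.03),'x')
for n,(x,y,w,h) in {'top':(270,122,160,110),'side':(305,165,130,125)}.items():
    im=optics.snapshot(n)['image'][y:y+h,x:x+w];cv2.imwrite(f'pics/{n}5z.png',cv2.resize(im,None,fx=4,fy=4,interpolation=cv2.INTER_CUBIC))
"
```

```text
time_s: 7.32
position: [0.5343, -0.1948, 0.0322]
eef_rot: [0.177, 1.562, -0.177]
wrist_force: [-0.3, 1.1, 0.4]
width: 0.0469
t 7.3167 TCPboard [  42.9 -115.9   32.2] delta cm [0.22 1.79 0.1 ] spin -0.3 q6 -0.25 F [-0.5  1.   0.4] w 0.04694635184499876
[[0.001, 0.223, 0.975], [-0.0, 0.975, -0.223], [-1.0, 0.0, 0.001]]
```

View pics/side5z.png

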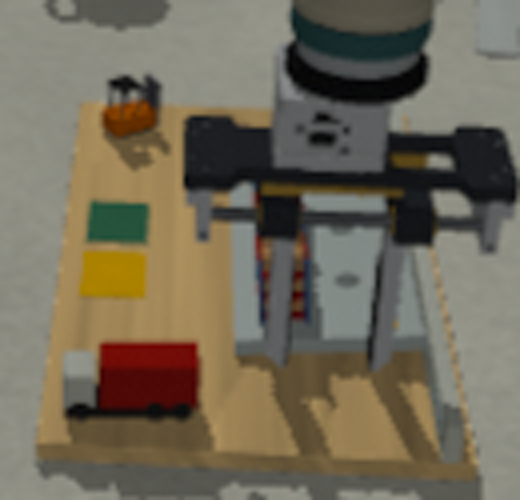

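Both fingers are on the right face (at about 275,360 and 380,360) and the tile is still against the wall. I'll keep nudging.

```bash
python3 -m jog '0.2 0.3 0 0;0.2 0.6 0 0;0.2 0.9 0 0;0.2 1.1 0 0;0.2 1.3 0 0;0.2 1.3 0 0' ; python3 -c "
from h import *
go((.044,-.098,.03),'x')"; python3 -m jog '0 0.1 0 0;0 0.2 0 0;0 0.3 0 0;0 0.3 0 0'; python3 -c "
from h import *
from station import optics
go((.044,-.098,.03),'x')
for n,(x,y,w,h) in {'top':(270,122,160,110),'side':(305,165,130,125)}.items():
    im=optics.snapshot(n)['image'][y:y+h,x:x+w];cv2.imwrite(f'pics/{n}6z.png',cv2.resize(im,None,fx=4,fy=4,interpolation=cv2.INTER_CUBIC))
"
```

```text
time_s: 7.92
position: [0.5366, -0.1825, 0.0293]
eef_rot: [0.178, 1.564, -0.177]
wrist_force: [-0.3, -0.4, 0.4]
width: 0.0472
t 7.9167 TCPboard [  42.4 -103.3   29.3] delta cm [-0.07  0.53  0.16] spin -0.3 q6 -0.23 F [-0.2 -0.5  0.4] w 0.04722584899597974
[[-0.0, 0.224, 0.975], [0.001, 0.975, -0.224], [-1.0, 0.001, -0.0]]
time_s: 8.25
position: [0.5372, -0.1797, 0.0293]
eef_rot: [0.178, 1.564, -0.177]
wrist_force: [-0.1, 0.5, -0.8]
width: 0.0467
t 8.25 TCPboard [  42.4 -100.5   29.3] delta cm [-0.07  0.25  0.16] spin -0.3 q6 -0.22 F [-0.2  0.4 -0.8] w 0.04669828276236702
[[-0.0, 0.224, 0.975], [0.001, 0.975, -0.224], [-1.0, 0.001, -0.0]]
```

View pics/side6z.png

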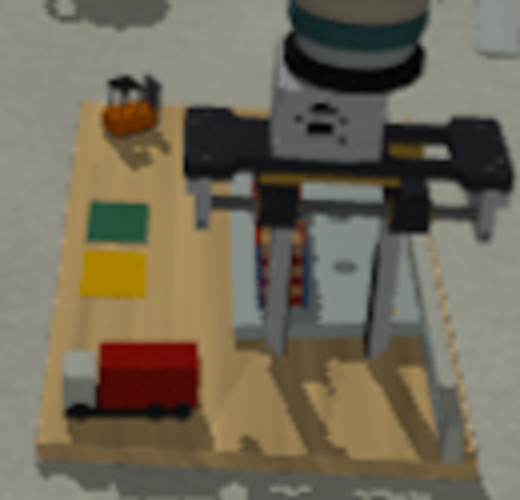

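Not dropped yet; the hole still looks dark at (345,267). I'll go in 1 mm steps, watching the force.

```bash
S="from h import *
go((.044,-.098,.03),'x')"; python3 -m jog '0 0.1 0 0;0 0.1 0 0;0 0.1 0 0' |grep wrist; python3 -c "$S"|head -1; python3 -m jog '0 0.1 0 0;0 0.1 0 0;0 0.1 0 0'|grep wrist; python3 -c "$S"|head -1;python3 -m jog '0 0.1 0 0;0 0.1 0 0;0 0.1 0 0'|grep wrist; python3 -c "$S"|head -1
python3 -c "
from h import *
from station import optics
for n,(x,y,w,h) in {'top':(270,122,160,110),'side':(305,165,130,125)}.items():
    im=optics.snapshot(n)['image'][y:y+h,x:x+w];cv2.imwrite(f'pics/{n}7z.png',cv2.resize(im,None,fx=4,fy=4,interpolation=cv2.INTER_CUBIC))
"
```

```text
wrist_force: [-1.0, -0.5, -0.4]
t 8.6 TCPboard [ 42.6 -99.8  29.5] delta cm [-0.05  0.18  0.14] spin -0.3 q6 -0.22 F [-0.9 -0.7 -0.4] w 0.04645691915027369
wrist_force: [-0.4, -0.4, -0.5]
t 8.85 TCPboard [ 42.6 -98.9  29.5] delta cm [-0.05  0.09  0.14] spin -0.3 q6 -0.22 F [-0.3 -0.4 -0.5] w 0.04703843645746429
wrist_force: [0.4, -1.1, 0.4]
t 9.1 TCPboard [ 42.6 -98.   29.5] delta cm [-0.05 -0.    0.14] spin -0.3 q6 -0.22 F [ 0.6 -1.   0.4] w 0.04689143078336622
```

View pics/side7z.png

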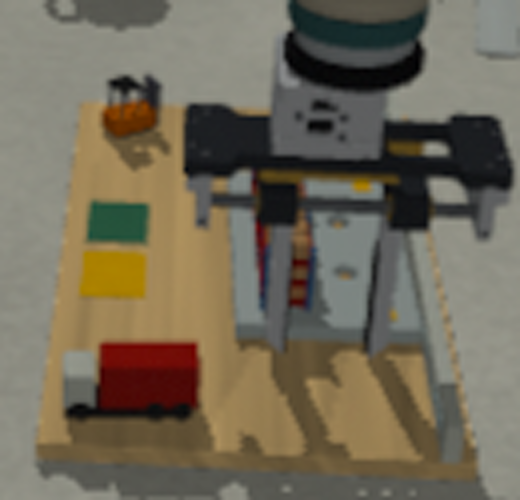

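Brass now shows in both holes, at (340,222) and (345,272), so the tile seems to have dropped. I'll retreat sideways, then up and away.

```bash
python3 -m jog '0 -0.5 0 0;0 -1.5 0 0;0 -3 0 0;-3 -3.5 0 0;-7 -3.5 0 0;-11 -4 0 0;-14 -7 0 0;-16 -11 0 0;-16 -15 -2 0;-16 -19 -4 0;-16 -22 -6 0;-16 -25 -9 0'; python3 -m jog '0 -3 -3 0;0 -6 -6 0;0 -9 -9 0;0 -9 -9 0'; python3 -c "
from h import *
from station import optics
for n,(x,y,w,h) in {'top':(270,122,160,110),'side':(305,175,130,115)}.items():
    I=optics.snapshot(n)['image'];cv2.imwrite(f'pics/{n}8.png',I);im=I[y:y+h,x:x+w];cv2.imwrite(f'pics/{n}8z.png',cv2.resize(im,None,fx=5,fy=5,interpolation=cv2.INTER_CUBIC))
"
```

```text
time_s: 10.2
position: [0.3966, -0.4017, 0.1897]
eef_rot: [0.176, 1.562, -0.179]
wrist_force: [0.3, -0.7, -0.2]
width: 0.0471
time_s: 10.53
position: [0.2834, -0.4703, 0.1895]
eef_rot: [0.18, 1.567, -0.185]
wrist_force: [0.5, 1.5, 0.1]
width: 0.0469
```

View pics/side8z.png

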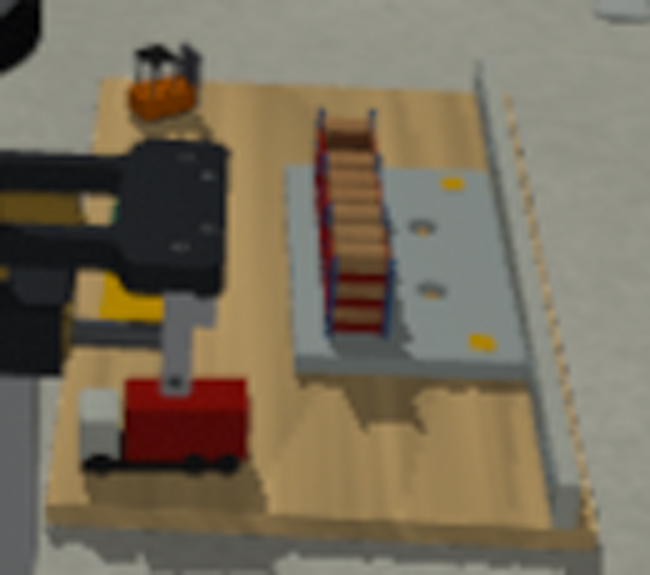

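View pics/top8z.png

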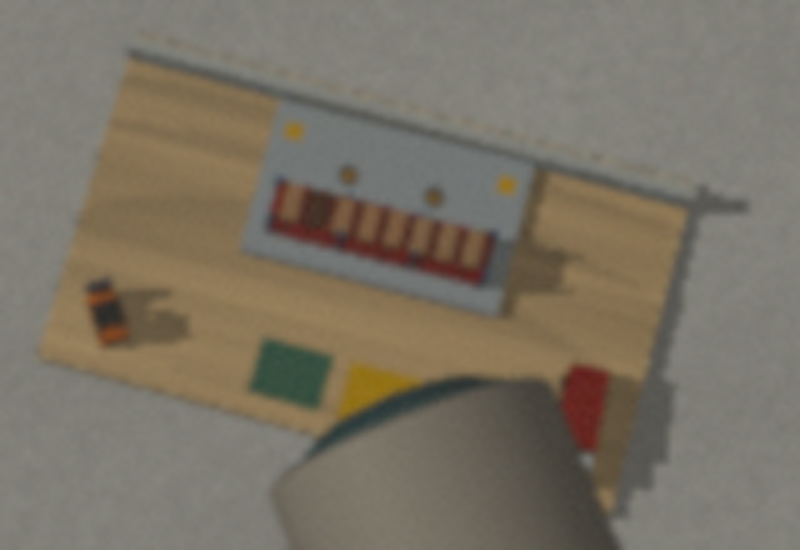

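View pics/side8.png

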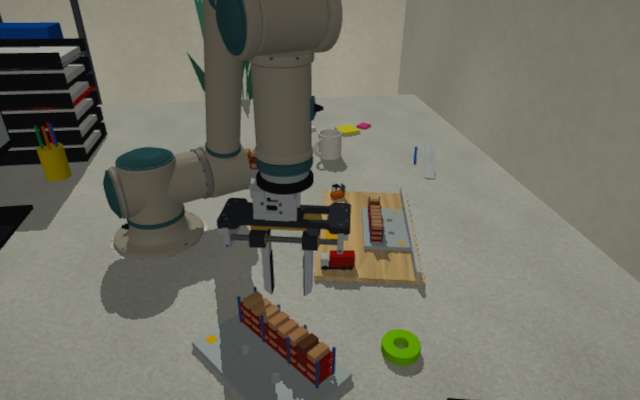

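Brass is visible in both holes, the far edge is on the wall, and the truck, forklift, mug and tape look unmoved. Next is a numerical pose check.

Run:
```python
from h import *
b=np.load("b.npy")
tp={"top":{"fl":(277,98),"fr":(537,162),"nr":(503,314),"nl":(243,250),"hl":(349,175),"hr":(434,197)},
"side":{"nl":(286,166),"fl":(488,170),"fr":(527,361),"nr":(297,357),"hl":(423,227),"hr":(431,291)}}
def r(t,cams):
    t=[t[0],t[1],t[2],t[3],t[4]]
    return np.ravel([proj(n,B2W(b,T2B(t,TP[k])))[0]-np.array(p)/5-OFF[n] for n in cams for k,p in tp[n].items()])
for c in(("top",),("side",),("top","side")):
    s=least_squares(r,[.044,0,.012,0,0],args=(c,),x_scale=[.01,.01,.01,.05,.05]);print(c,s.x.round(4),"rms px",np.sqrt(np.mean(s.fun**2)).round(2))
for nm,t in(("flat",[.044,0,.012,0,0]),("tilted",[.044,0,.0167,0,-.086])):
    print(nm,[np.sqrt(np.mean((r(t,c))**2)).round(2) for c in (("top",),("side",))])
# change vs start, away from board tile
for n in("top","side"):
    a=cv2.imread(f"pics/{n}0.png");d=cv2.imread(f"pics/{n}8.png")
    for o,P in(("mug",None),):pass
    bx={"top":{"mug":(178,152,30,32),"tape":(445,178,28,28),"fork":(283,174,18,20)},"side":{"mug":(312,125,34,42),"tape":(378,325,46,42),"truck":(318,247,40,26),"fork":(328,180,20,22)}}[n]
    for k,(x,y,w,h) in bx.items():
        s,_=cv2.phaseCorrelate(a[y:y+h,x:x+w].mean(2),d[y:y+h,x:x+w].mean(2));print(n,k,np.round(s,2))
from station import arm
print(arm.get_state()["qd"])
```

```text
('top',) [0.0372 0.0003 0.0287 0.0283 0.0332] rms px 0.34
('side',) [ 0.0456  0.008   0.0052  0.0104 -0.0197] rms px 0.14
('top', 'side') [ 0.044   0.0007  0.0098  0.0182 -0.0136] rms px 0.41
flat [np.float64(0.74), np.float64(0.55)]
tilted [np.float64(0.83), np.float64(1.74)]
top mug [-0.    0.01]
top tape [-0.03 -0.01]
top fork [0.02 0.08]
side mug [0.32 0.49]
side tape [0.02 0.52]
side truck [-0.12  0.58]
side fork [ 0.03 -0.09]
[0.05601678 0.00046116 0.00191384 0.01994525 0.00306413 0.00951891]
```

```bash
python3 -c "
from station import workorder
print(workorder.finish_job())"
```

```text
the job is handed in; nothing more can be done
None
```

The tile is seated on both pins, and I handed the job in at about 10.6 s. I pushed its near edge with the open fingers until it was flush with the wall, at about 9 N. Then I nudged its right face along the wall until it dropped, and moved the hand clear. The tile was never gripped or lifted.

**Last checks:**
- **Pins:** brass shows in both holes in both views.
- **Tile pose:** the fit from both cameras puts the tile at board (44.0, 0.7, 9.8) mm, against a seated target of (44, 0, 12). A flat tile matches the side image much better than a tilted one (0.55 px error against 1.74).
- **Other objects:** the mug, tape, truck and forklift shifted by less than about 0.6 px in the images, which is measurement noise. The truck could only be checked in the side view, because the arm partly hid it from above.
- **Hand:** the wrist force was only the usual noise, about 1.6 N at most.

**Disagreements:** the single-camera fits were weakly determined. The top view alone gave a height of 29 mm and a 0.03 rad tilt, and the side view alone gave a sideways offset of 8 mm. The combined fit left tilt and yaw of about 0.014 and 0.018 rad. The tilt is under the 0.02 rad limit, but not by much. I put these down to pixel-picking noise, because with the pins visible in both holes the tile cannot be off by those amounts.

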